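# Stamp a round wooden tag in the hand press

### The arm

A 6-joint arm with a two-finger parallel gripper is mounted at the origin on the work surface. World frame = base frame: x ahead of the robot, y to its left, z up, the work surface at z = 0. Lengths are in m, angles in rad, forces in N, time in s.
With the tool pointing down it reaches from about 0.375 to 0.975 m from the base axis. Payload 3.8 kg.
Tool frame: the origin (TCP) lies on the centre line of the jaws, within the pads' length; the fingertips stand 25 mm ahead of it and the grasp point (between the pads) lies 6 mm ahead of it; z points along the fingers, y is the direction in which the jaws open and shut (so a half turn about z gives the same grasp; the last joint's range is limited). The gripper opens to 85 mm and grips with 20 to 120 N. Pads are 22 mm wide; open, the fingers measure 114 mm over their backs; the gripper's body (76 mm by 85 mm) begins 54 mm behind the grasp point. The pads swing forward as they close: fully open they stand 13 mm farther back than shut.
Start: joints at [1.269, 0.264, 1.604, -0, 1.274, -0.037], TCP at [0.177, 0.651, 0.256] pointing down, gripper open.
Joint ranges: [-2.63, 2.63], [-0.94, 2.18], [0.31, 2.57], [-1.31, 4.45], [0, 2.66], [-2.55, 2.55]. Speed limits (rad/s): [2.57, 2.57, 3.14, 3.14, 3.14, 3.14].

### API

Orientations are given as a unit quaternion [w, x, y, z].
In Python, from cell import robot gives the robot as it stands.
- The arm moves only by the tool drive_tool, never from a script. Its argument "increments" is text: rows parted by semicolons, each of 7 numbers parted by spaces: the turn, a rotation vector about the tool's x, y, z in degrees, then the shift along the tool's x, y, z in m, then the opening, from 0 (shut) to 1 (fully open). A call has 1 to 10 rows; each row is the pose to reach, as a shift and turn from the pose commanded when the call began, along the tool's axes at that moment; what a row does not reach only later rows make up. A row lasts 1/8 s, in which the tool goes at most 62.5 mm and 10.7 degrees, less where a joint would pass 70% of its speed; a pose out of reach is approached as far as the arm can. A call with a gripper value outside its range is refused whole. The fingers move at their own pace and stop on an object; "force" is the grip in N (left out, the last holds). Time passes only in rows, so rows that repeat a pose let the fingers close. It gives the time, the measured TCP pose, the force and the opening at its end, in the units of the state.
- robot.sense(): the state, without advancing time (a new reading comes with each control period).
- robot.camera(name): name is "scene" or "top"; returns a dict with "image" (420x560x3 uint8, blue, green, red), "fx", "fy", "cx", "cy" (pixels), "xyz" and "orientation" of the camera in the world. Camera axes: x right, y down, z forward; pixel columns grow to the right and rows downward; lengths in m; the calibration is good to about 2 mm. A picture is of the moment at which its call begins. There is no depth.
- robot.finish_job(): hands the job in, once; it reports no verdict.
The state is a dict: "time_s": time; "q": joint angles; "joint_velocities": joint speeds; "tau": joint torques, N m; "position": TCP position; "tool_rot": TCP orientation; "force": force on the tool from outside, world axes, zero at the start; "ft_torque": the same for the moment, N m; "opening": opening from 0.0 (shut) to 1.0 (fully open).
Only numpy, scipy, OpenCV 4.12 (cv2) and the standard library are available. Lean on these libraries where they do the work, as an engineer would, in place of code of your own. Each camera call takes 0.05 s, during which the arm holds its last target.

### The job

Put the round wooden blank flat into the round pocket of the stamping press's shuttle, and slide the shuttle fully home under the plunger. Then push the plunger down, through its soft first stop to the firm second stop but not hard beyond it, keep it pressed there for about half a second, and let it come all the way up again. Leave the stamped blank in the pocket under the press, and do not disturb the other things on the bench.

Things in the scene. Friction and masses are not known exactly. Their poses are not given: they have to be found in the camera images.
- blank_center (a point): centre (half-way up) of the round blank: a pale wooden disc, 44 mm in diameter, 16 mm thick, 20 to 33 g, lying flat loose on the bench (underside 8 mm below this point). The square and the oblong blank near it are not wanted.
- pocket (a point): centre of the mouth of the round pocket in the press's aluminium shuttle, level with the shuttle's top face (34 mm above the bench); moves with it. Pocket 50 mm in diameter, 2 mm chamfer; its round sprung floor lies 6 mm below the mouth, so a seated blank stands 10 mm proud. +y is horizontal and points the way the shuttle slides home; z is up.
- handle (a point): centre of the outer (pushing) face of the shuttle's upright wooden handle, 106 mm from the pocket's centre on its -y side, same axes, 55 mm above the bench. The handle is 44 mm wide (along x), 12 mm thick (from this face towards +y), 34 to 70 mm above the bench.
- shuttle (a joint): how far the shuttle has slid in, m: 0 = fully out (for loading), 0.120 = fully home against its end stop, pocket straight below the plunger. About 2 N of friction; stays where it is left.
- plunger_top (a point): centre of the flat top of the plunger's black knob (42 mm in diameter, 18 mm thick), 179 mm above the bench when up. +y points along the shuttle's way home; on that side, 60 mm off, stands the column, 115 mm high. The grey head guiding the plunger is 50 mm wide, 85 to 115 mm above the bench, and ends 27 mm from the axis on the loading side.
- plunger (a joint): how far the plunger is pushed down, m: 0 = up, bare travel 0.040; springs back when let go (2 N at the top after its own weight, 0.06 N more per mm). The blank is stamped with more than 10 N on it (13 to 14 N on the knob) and crushed above 18 N on it (20 to 22 N on the knob); aim for about 16.5 N on the knob. Without a seated blank no second stop is felt.
- press: the fixed grey hand press, base 90 x 350 x 18 mm; origin on the bench under the plunger's axis. Its brass die is screwed in or out (not measured), so the first stop (die meets blank) comes at 8 to 28 mm of plunger travel. From there the pocket floor gives softly, adding 3 to 5 N over 4 mm; then at the second stop the added force jumps to 9 N and rises 12 N per mm.
- square_blank: a bystander: pale wooden square blank, 42 x 42 x 16 mm, loose, origin at the centre of its underside; leave alone
- oblong_blank: a bystander: pale wooden oblong blank, 30 x 56 x 16 mm, loose, origin at the centre of its underside; leave alone
- pot_lid: a bystander: round grey clay teapot lid, 76 mm across, 34 mm high, origin under its centre; leave alone
- tea_cup: a bystander: small clay cup, 60 mm across, 45 mm high, origin under its centre; leave alone
- wood_knife: a bystander: flat wooden modelling knife, about 200 mm long and 10 mm high, origin under its thick end's middle; leave alone
Mind the look-alikes: they are no part of the job. What is shaped like the part that bears blank_center but purple or yellow is not meant.

How it is judged:
By the outcome, as a careful person would: the job done as asked, in the order asked, and still so for the second after the job is handed in, with the robot touching nothing.
It also fails if it takes over 72 s, if anything falls off the work surface, if the arm or the gripper's body presses on something with over 40 N, if the wrist force passes 120 N, or if a joint passes its speed limit or range.

## Working session

There is one attempt and no reset: what is moved stays moved. The work goes in short steps, Python scripts to look and compute and a tool call to move; the robot and the scene stay as the last step left them, time stands still between calls to the robot, and variables do not carry over. Pictures are saved under pics/ and viewed, and the job is handed in when it is done.

Besides the shell and the picture viewer there is one more tool, called after ">>>" as a command line: name --argument value ..., lists and objects as JSON in quotes. drive_tool: Moves the arm, as the interface text tells. Its arguments: {"type":"object","properties":{"increments":{"type":"string"},"force":{"type":"number"}},"required":["increments"]}

```bash
mkdir -p pics; ls; cat > h.py <<'E'
import numpy as np, cv2
from cell import robot
from scipy.spatial.transform import Rotation as R
def rot(q): return R.from_quat([q[1],q[2],q[3],q[0]]).as_matrix()
def ray(c,u,v):
    d=rot(c["orientation"])@np.array([(u-c["cx"])/c["fx"],(v-c["cy"])/c["fy"],1.]); return np.array(c["xyz"]),d
def onz(c,u,v,z):
    o,d=ray(c,u,v); return o+d*(z-o[2])/d[2]
def proj(c,p):
    q=rot(c["orientation"]).T@(np.array(p)-np.array(c["xyz"])); return c["fx"]*q[0]/q[2]+c["cx"],c["fy"]*q[1]/q[2]+c["cy"]
def snap(n,f):
    c=robot.camera(n); cv2.imwrite("pics/"+f+".png",c["image"]); np.save("pics/"+f+".npy",c,allow_pickle=True); return c
def load(f): return np.load("pics/"+f+".npy",allow_pickle=True).item()
E
python3 - <<'E'
from h import *
for n in("scene","top"):
    c=snap(n,n+"0"); print(n,c["fx"],c["cx"],c["cy"],c["xyz"],rot(c["orientation"]).round(3).tolist())
print(robot.sense())
E
```

```text
pics
scene 516.9758637767369 283.9608545856551 205.22100577986433 [ 1.24067136 -0.61396192  0.85386031] [[0.572, 0.552, -0.607], [0.82, -0.372, 0.434], [0.014, -0.746, -0.666]]
top 393.45987492587744 272.7275294464417 207.87185619709794 [ 0.42014782 -0.11114592  1.04148377] [[0.021, -0.983, 0.181], [-1.0, -0.023, -0.012], [0.016, -0.18, -0.983]]
{'time_s': 0.1, 'q': array([ 1.26909324e+00,  2.64721427e-01,  1.60523827e+00, -8.48888116e-06,
        1.27370995e+00, -3.68970424e-02]), 'joint_velocities': array([ 0.00219628, -0.00182538, -0.00314469,  0.00212414, -0.00107349,
       -0.00066744]), 'tau': array([-2.06367558e-04, -5.16717911e+01, -3.68587518e+01, -1.33680073e-04,
        6.46358239e-03, -2.19690911e-06]), 'position': array([0.17648284, 0.65088641, 0.25505664]), 'tool_rot': array([-1.70979285e-04,  1.32015204e-01,  9.91247148e-01, -1.02433068e-03]), 'force': array([ 0.23790062, -0.01863352, -0.13259547]), 'ft_torque': array([-0.03618381,  0.04148715, -0.00623755]), 'opening': 1.0023576801586516}
```

View pics/scene0.png

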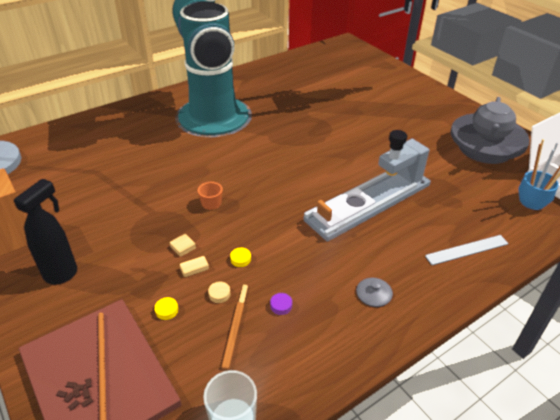

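View pics/top0.png

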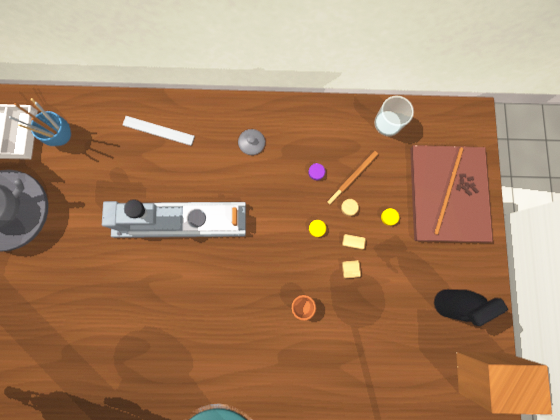

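Round candidates:
- The pale disc: top (350,207), scene (219,292).
- Yellow discs: top (318,228) and (390,217).
- A purple disc: top (317,172).

Only the pale disc is both round and wooden. I'll confirm it with an enlarged crop and measure it.

```bash
python3 - <<'E'
from h import *
t=load("top0");s=load("scene0")
a=cv2.resize(t["image"][150:290,290:410],None,fx=3.3,fy=3.3,interpolation=cv2.INTER_CUBIC)
b=cv2.resize(t["image"][190:250,95:255],(400,150),interpolation=cv2.INTER_CUBIC)
b2=cv2.resize(s["image"][120:245,295:440],(400,312),interpolation=cv2.INTER_CUBIC)
r=np.vstack([b,b2]); h=max(a.shape[0],r.shape[0])
p=lambda m:cv2.copyMakeBorder(m,0,h-m.shape[0],0,0,cv2.BORDER_CONSTANT)
cv2.imwrite("pics/crop0.png",np.hstack([p(a),p(r)]))
for n,c in(("top",t),("scene",s)):
    hsv=cv2.cvtColor(c["image"],cv2.COLOR_BGR2HSV)
    for nm,lo,hi in(("pale",(12,50,170),(32,165,255)),("yel",(24,200,150),(35,255,255)),("orange",(3,140,120),(18,255,255)),("black",(0,0,0),(180,255,40))):
        m=cv2.inRange(hsv,lo,hi); k,l,st,ce=cv2.connectedComponentsWithStats(m)
        for i in range(1,k):
            if 60<st[i,4]<900 and (n=="top" or 100<ce[i][0]<450 and ce[i][1]>110): print(n,nm,st[i].tolist(),ce[i].round(1),onz(c,*ce[i],.012).round(4))
E
```

```text
top pale [327, 189, 15, 16, 82] [334.2 196.1] [ 0.645  -0.2874  0.012 ]
top pale [341, 198, 18, 18, 249] [349.4 206.7] [ 0.6172 -0.328   0.012 ]
top pale [68, 219, 34, 8, 150] [ 85.  223.1] [0.557 0.368 0.012]
top pale [257, 218, 39, 4, 80] [272.3 218.9] [ 0.5794 -0.1228  0.012 ]
top pale [257, 223, 49, 11, 249] [278.5 228.2] [ 0.5551 -0.1395  0.012 ]
top pale [342, 234, 24, 15, 275] [353.5 241.1] [ 0.5253 -0.3373  0.012 ]
top pale [135, 261, 29, 6, 76] [148.6 263.1] [0.4568 0.1942 0.012 ]
top pale [342, 260, 19, 18, 301] [350.8 268.7] [ 0.4534 -0.3292  0.012 ]
top pale [180, 270, 33, 10, 132] [194.1 274.7] [0.4298 0.0752 0.012 ]
top pale [385, 277, 24, 6, 68] [397.7 279.2] [ 0.4292 -0.4505  0.012 ]
top pale [521, 373, 31, 42, 76] [542.6 402.6] [ 0.1371 -0.7982  0.012 ]
top yel [381, 208, 18, 17, 236] [389.8 216.3] [ 0.5936 -0.4353  0.012 ]
top yel [309, 220, 17, 17, 234] [317.1 227.8] [ 0.5584 -0.2415  0.012 ]
top orange [233, 208, 4, 17, 66] [234.5 216. ] [ 0.5849 -0.0226  0.012 ]
scene pale [170, 234, 26, 22, 362] [182.7 244.1] [ 0.454 -0.329  0.012]
scene pale [179, 255, 30, 21, 390] [193.9 265.2] [ 0.5242 -0.3373  0.012 ]
scene pale [208, 281, 23, 21, 384] [219.2 290.7] [ 0.6159 -0.3268  0.012 ]
scene pale [238, 284, 10, 19, 114] [242.9 293.1] [ 0.6487 -0.2898  0.012 ]
scene yel [230, 247, 21, 20, 326] [240.3 256.6] [ 0.559  -0.2418  0.012 ]
scene yel [155, 297, 23, 23, 418] [166.  307.9] [ 0.5942 -0.4358  0.012 ]
scene orange [96, 113, 28, 8, 113] [109.3 116.6] [-0.1471 -0.2715  0.012 ]
scene orange [97, 311, 11, 109, 870] [101.7 366.9] [ 0.6487 -0.5876  0.012 ]
scene black [390, 135, 16, 15, 142] [396.3 142.4] [0.432  0.3536 0.012 ]
```

View pics/crop0.png

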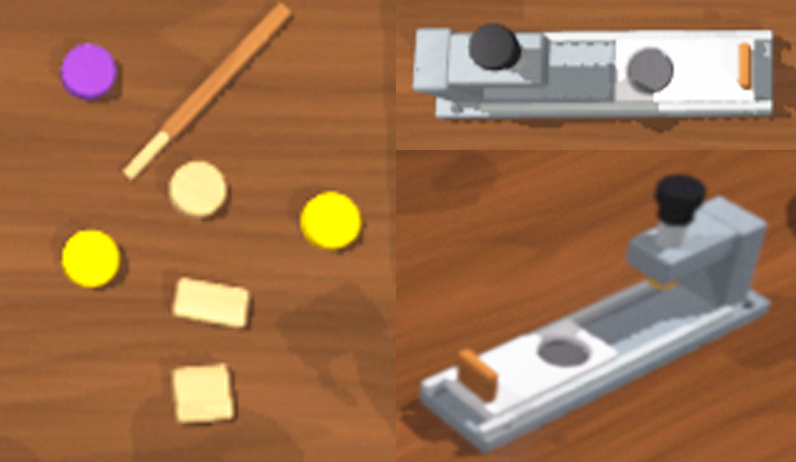

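The crop confirms it: the pale round disc is at top (350,207), between two yellow discs, with the purple one at the upper left. The square and oblong blanks are below it, and the knife's pale tip is about 5 cm away. Next I'll measure the press.

```bash
python3 - <<'E'
from h import *
t=load("top0");s=load("scene0")
def comp(c,m,box,mn):
    x0,y0,x1,y1=box; z=np.zeros_like(m); z[y0:y1,x0:x1]=m[y0:y1,x0:x1]
    return [k for k in cv2.findContours(z,cv2.RETR_EXTERNAL,cv2.CHAIN_APPROX_NONE)[0] if cv2.contourArea(k)>mn]
def fit(n,c,m,box,mn,z):
    for k in comp(c,m,box,mn):
        e=cv2.fitEllipse(k); print(n,np.round(e[0],1),np.round(e[1],1),onz(c,*e[0],z).round(4))
        w=np.array([onz(c,*p[0],z)[:2] for p in k],np.float32); print("   world minAreaRect",np.round(cv2.minAreaRect(w),4) if 0 else cv2.minAreaRect(w), "circ",cv2.minEnclosingCircle(w))
for n,c,bp,bk in(("top",t,(184,205,210,232),(118,195,150,220)),("scene",s,(335,185,378,215),(383,125,412,158))):
    g=cv2.cvtColor(c["image"],cv2.COLOR_BGR2GRAY); hsv=cv2.cvtColor(c["image"],cv2.COLOR_BGR2HSV)
    fit(n+" pocket",c,cv2.inRange(g,0,150 if n=="top" else 165),bp,60,.034)
    fit(n+" knob",c,cv2.inRange(g,0,60),bk,60,.179)
    hb=(228,203,242,230) if n=="top" else (312,195,336,224)
    fit(n+" handle",c,cv2.inRange(hsv,(3,120,100),(20,255,255)),hb,30,.070 if n=="top" else .055)
    fit(n+" blank",c,cv2.inRange(hsv,(12,50,120),(32,165,255)),(338,195,362,220) if n=="top" else (205,278,234,304),60,.016 if n=="top" else .012)
c=t;print(c["image"][217,180:250].sum(1)//3)
E
```

```text
top pocket [196.3 218.2] [16.7 17.5] [0.5733 0.0739 0.034 ]
   world minAreaRect ((0.5728018283843994, 0.07330046594142914), (0.044735513627529144, 0.04383338615298271), 2.952768087387085) circ ((0.5732396841049194, 0.07365233451128006), 0.023703506216406822)
top handle [234.4 216.8] [ 3.7 21. ] [ 0.5735 -0.0273  0.07  ]
   world minAreaRect ((0.5756734609603882, -0.026333117857575417), (0.04057981073856354, 0.009950399398803711), 2.142559289932251) circ ((0.5757191181182861, -0.02755334973335266), 0.020734285935759544)
top blank [347.9 205.8] [22.9 27.4] [ 0.6187 -0.3231  0.016 ]
   world minAreaRect ((0.6157721281051636, -0.32749074697494507), (0.061646468937397, 0.0668039321899414), 89.46195220947266) circ ((0.6159850358963013, -0.32724010944366455), 0.04379685968160629)
scene pocket [355.1 200.5] [10.7 17.9] [0.5755 0.0727 0.034 ]
   world minAreaRect ((0.5759143829345703, 0.07291358709335327), (0.043621573597192764, 0.04008876904845238), 28.12030029296875) circ ((0.5752930045127869, 0.07288447767496109), 0.02249845303595066)
scene pocket [357.  190.4] [12.5 50.9] [0.5493 0.1014 
[... 582 characters left out ...]
21667540073395), (0.05468277633190155, 0.0844806507229805), 52.80135726928711) circ ((0.5663402676582336, -0.015270848758518696), 0.046392254531383514)
scene blank [219.  291.7] [22.2 23. ] [ 0.6178 -0.3284  0.012 ]
   world minAreaRect ((0.6172530055046082, -0.3294347822666168), (0.047211937606334686, 0.05773666501045227), 59.568145751953125) circ ((0.6174976229667664, -0.328378826379776), 0.029409870505332947)
[121 116 133 232 253 254 234 174 120 126 128 129 126 129 129 128 127 127
 127 131 129 130 128 128 130 100 236 253 254 254 254 254 254 254 254 254
 254 254 254 254 254 254 254 254 254 254 252 250 251 251 251 239 191 164
 158 150 104 153 144 135 136 134 136 135 136  98  77  74  74  75]
```

```bash
python3 - <<'E'
from h import *
s=load("scene0");t=load("top0")
a=cv2.resize(s["image"][180:240,295:395],(800,480),interpolation=cv2.INTER_NEAREST)
cv2.imwrite("pics/crop1.png",a)
cv2.imwrite("pics/crop2.png",cv2.resize(t["image"][195:245,95:255],(800,250),interpolation=cv2.INTER_NEAREST))
E
```

```text
(no output)
```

View pics/crop1.png

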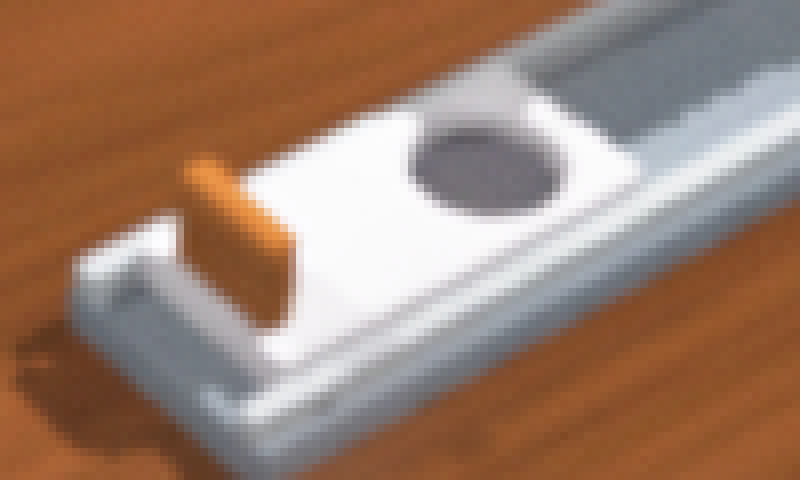

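View pics/crop2.png

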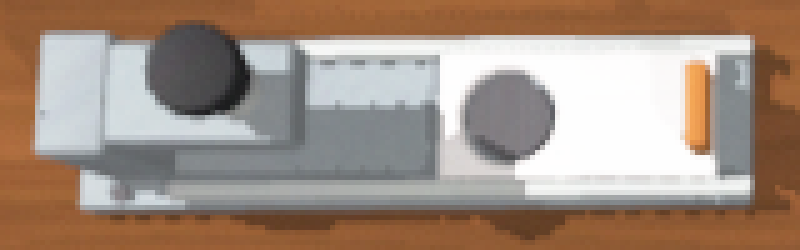

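```bash
python3 - <<'E'
from h import *
t=load("top0");s=load("scene0")
g=cv2.cvtColor(t["image"],cv2.COLOR_BGR2GRAY);hsv=cv2.cvtColor(t["image"],cv2.COLOR_BGR2HSV)
# knob top in top view
for th in(75,90,100):
    m=np.zeros_like(g);m[192:222,118:148]=cv2.inRange(g,0,th)[192:222,118:148]
    k=max(cv2.findContours(m,cv2.RETR_EXTERNAL,cv2.CHAIN_APPROX_NONE)[0],key=cv2.contourArea)
    k=k[(k[:,0,0]<141)]; 
    w=np.array([onz(t,*p[0],.179)[:2] for p in k],np.float32);print("knob",cv2.minEnclosingCircle(w),w.min(0),w.max(0))
# base edges: wood = saturated ; lower and upper boundary of non-wood rows
nw=(hsv[...,1]<90)
for x in range(115,245,12):
    r=np.where(nw[198:242,x])[0]+198; lo=r.max()+.5; up=r.min()-.5
    print(x,up,lo,onz(t,x,lo,.018)[:2].round(4),onz(t,x,up,.018)[:2].round(4))
# scene: knob top
gs=cv2.cvtColor(s["image"],cv2.COLOR_BGR2GRAY)
print(gs[125:160,384:412:2])
for z in(.179,): print(proj(s,(.57,.1935,z)),proj(t,(.572,.1935,z)))
E
```

```text
knob ((0.5700432062149048, 0.18368452787399292), 0.020784832537174225) [0.55069447 0.17142534] [0.5892254  0.19338354]
knob ((0.5699259638786316, 0.18716540932655334), 0.02339867874979973) [0.55069447 0.17142534] [0.5913875  0.20573573]
knob ((0.5698996782302856, 0.18827076256275177), 0.024045873433351517) [0.5506438  0.17142534] [0.5914929  0.20652811]
115 200.5 237.5 [0.5204 0.2841] [0.6181 0.2931]
127 201.5 237.5 [0.5211 0.2531] [0.6161 0.2614]
139 201.5 237.5 [0.5218 0.2222] [0.6169 0.2299]
151 202.5 237.5 [0.5225 0.1912] [0.6149 0.1982]
163 201.5 236.5 [0.5258 0.1604] [0.6184 0.1669]
175 201.5 236.5 [0.5264 0.1293] [0.6191 0.1353]
187 201.5 236.5 [0.5271 0.0982] [0.6199 0.1037]
199 201.5 236.5 [0.5278 0.0671] [0.6206 0.0721]
211 201.5 236.5 [0.5285 0.0359] [0.6214 0.0405]
223 201.5 236.5 [0.5292 0.0048] [0.6221 0.0088]
235 201.5 236.5 [ 0.5299 -0.0265] [ 0.6229 -0.0229]
[[100  99  99  94  92  94  95  97  93  96  94  98 101  96]
 [ 99  97  92  88  92  93  98  97  95  95  94  98  96  94]
 [ 99  96  91  91  97  98  97  97  96  91  96  94  95  96]
 [ 95  91  93  97  97  98  98  92  
[... 1282 characters left out ...]
19  88  84  81 118 183 192 195 193 193]
 [100 111 143 145 136 130 128 127 156 194 193 193 192 193]
 [107 144 180 151 141 137 138 138 171 194 191 193 191 193]
 [125 158 170 147 143 139 135 141 176 190 187 189 189 188]
 [128 131 137 141 145 141 137 145 178 182 175 183 182 176]
 [123 119 127 143 143 139 136 147 171 175 173 174 174 176]
 [120 120 125 143 142 139 138 149 172 174 173 177 174 171]
 [124 121 122 139 142 138 135 151 171 175 174 174 169 158]
 [125 123 121 131 140 142 139 159 171 172 171 173 155 131]
 [122 125 122 121 147 162 157 172 174 174 171 156 130 119]]
(np.float64(399.4619322661449), np.float64(133.39377806835523)) (np.float64(130.69002731841377), np.float64(207.48220194691217))
```

```bash
python3 - <<'E'
from h import *
t=load("top0");s=load("scene0")
g=cv2.cvtColor(t["image"],cv2.COLOR_BGR2GRAY)
print(g[197:222,118:148:1])
from scipy.optimize import least_squares
# candidates: top (u,v) and scene knob-top centre
for ut,vt in((133.5,207.5),(132.8,207.5)):
  for us,vs in((398.3,135.8),):
    (o1,d1),(o2,d2)=ray(t,ut,vt),ray(s,us,vs)
    A=np.stack([d1,-d2],1);k=np.linalg.lstsq(A,o2-o1,rcond=None)[0]
    print((o1+d1*k[0]).round(4),(o2+d2*k[1]).round(4),onz(t,ut,vt,.179),onz(s,us,vs,.179))
E
```

```text
[[104 104 103 104 103 105 105 106 106 106 105 104 103 106 104 104 103 105
  103 105 104 102 103 104 106 104 103 104 112 112]
 [107 106 107 107 106 107 106 107 105 108 108 109 107 107 108 108 106 108
  108 108 108 107 108 106 108 106 108 105 109 107]
 [103 102 104 103 103 103 105 105 103 104 105 108  92  90  86  83  85  82
   92  96 106 110 109 108 109 110 109 109 109 111]
 [101 101 101 101 101 101 102 101 101  99  89  86  77  77  74  70  72  64
   76  71  83 100 103 105 106 107 105 108 107 107]
 [103 102 102 102 103 105 101 102 103  92  81  75  78  76  78  75  73  73
   69  62  62  73  87 100 102 101 101 101 100 101]
 [100 102 110 113 113 111 110 109  93  88  82  80  80  77  75  76  73  71
   71  69  66  59  57  76  95  99 100 101  99  99]
 [143 150 155 155 154 154 154 126  93  85  82  82  80  80  75  74  75  72
   69  69  68  66  48  44  95 153 162 163 164 162]
 [203 204 205 204 204 192 170 118  90  87  86  85  80  79  79  75  74  75
   72  71  70  68  60  42  65 184 204 205 205 204]
 [218 216 217 215 216 212 152 100  89  87  85  84  82  79  77  77  76  74
   73  71  72  70  67  50 
[... 1557 characters left out ...]
6 216 216 216 205 186 180 178 148 139 140
  170 180 187 184 179 148 138 140 138 137 135 135]
 [218 217 217 216 215 216 217 217 218 216 216 217 216 216 215 204 201 201
  214 217 216 216 210 194 191 191 151 136 136 135]
 [218 217 216 216 215 215 217 218 218 217 216 217 216 215 216 216 217 217
  217 217 217 216 217 215 213 213 194 150 137 137]
 [219 217 217 217 219 219 219 219 220 218 218 216 216 217 217 217 216 218
  217 218 217 217 215 217 216 213 215 197 151 137]]
[0.5727 0.1884 0.1758] [0.5724 0.1881 0.1757] [0.57210524 0.1873037  0.179     ] [0.57571532 0.18418374 0.179     ]
[0.5727 0.19   0.1756] [0.5718 0.1889 0.1751] [0.57206904 0.18884655 0.179     ] [0.57571532 0.18418374 0.179     ]
```

```bash
cat >> h.py <<'E'
def plan(p,jaw):  # target TCP world, jaw angle deg (tool y), tool down
    st=robot.sense(); M=rot(st["tool_rot"]); y=np.array([np.cos(np.radians(jaw)),np.sin(np.radians(jaw)),0]);z=np.array([0,0,-1.])
    T=np.stack([np.cross(y,z),y,z],1)
    print("turn",np.degrees(R.from_matrix(M.T@T).as_rotvec()).round(2),"shift",(M.T@(np.array(p)-st["position"])).round(4),"t",round(st["time_s"],2),"pos",st["position"].round(4),"F",st["force"].round(2),"op",round(st["opening"],3))
E
python3 -c "
from h import *
plan((.6165,-.3275,.15),-33)"
```

```text
turn [-9.0000e-02  1.1000e-01  1.0783e+02] shift [-0.6808 -0.8289  0.1067] t 0.1 pos [0.1765 0.6509 0.2551] F [ 0.24 -0.02 -0.13] op 1.002
```

>>> drive_tool --increments "0 0 107.8 -0.681 -0.829 0 1;0 0 107.8 -0.681 -0.829 0 1;0 0 107.8 -0.681 -0.829 0 1;0 0 107.8 -0.681 -0.829 0 1;0 0 107.8 -0.681 -0.829 0 1;0 0 107.8 -0.681 -0.829 0 1;0 0 107.8 -0.681 -0.829 0 1;0 0 107.8 -0.681 -0.829 0 1;0 0 107.8 -0.681 -0.829 0 1;0 0 107.8 -0.681 -0.829 0 1"

```text
time_s: 1.35
position: [0.4334, 0.0796, 0.2562]
tool_rot: [0.0, 0.879, 0.478, 0.0]
force: [1.1, 0.2, -0.1]
opening: 1.001
```

```bash
python3 -c "
from h import *
plan((.6165,-.3275,.25),-33)"
```

```text
turn [ 0.02 -0.03  0.04] shift [-0.242   0.3751  0.0062] t 1.35 pos [0.4334 0.0796 0.2562] F [ 1.09  0.19 -0.08] op 1.001
```

>>> drive_tool --increments "0 0 0 -0.242 0.375 0 0.7;0 0 0 -0.242 0.375 0 0.7;0 0 0 -0.242 0.375 0 0.7;0 0 0 -0.242 0.375 0 0.7;0 0 0 -0.242 0.375 0 0.7;0 0 0 -0.242 0.375 0.05 0.7;0 0 0 -0.242 0.375 0.1 0.7;0 0 0 -0.242 0.375 0.15 0.7;0 0 0 -0.242 0.375 0.15 0.7;0 0 0 -0.242 0.375 0.15 0.7"

```text
time_s: 2.6
position: [0.6169, -0.3234, 0.1032]
tool_rot: [-0.003, 0.877, 0.48, -0.002]
force: [-0.1, 0.1, 0.3]
opening: 0.698
```

```bash
python3 - <<'E'
from h import *
plan((.6165,-.3275,.035),-33)
t=snap("top","top1");s=snap("scene","scene1")
cv2.imwrite("pics/c1.png",np.hstack([cv2.resize(t["image"][150:290,270:420],(400,373)),cv2.resize(s["image"][190:330,140:290],(400,373))]))
E
```

```text
turn [-0.35  0.01  0.37] shift [-0.0036  0.0023  0.0682] t 2.6 pos [ 0.6169 -0.3234  0.1032] F [-0.1   0.14  0.31] op 0.698
```

View pics/c1.png

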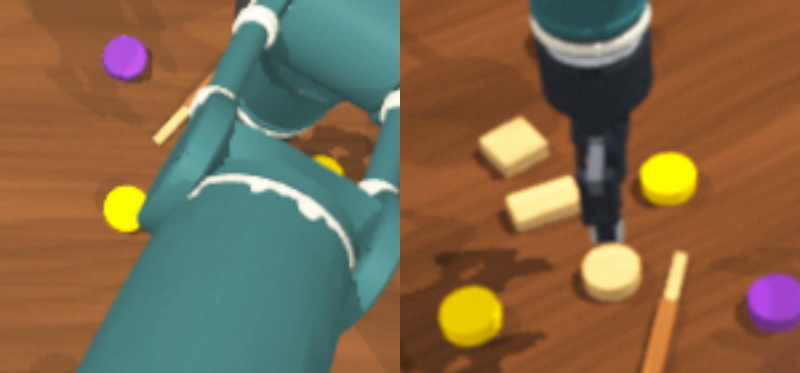

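```bash
python3 - <<'E'
from h import *
plan((.6165,-.3275,.035),-33)
E
```

```text
turn [ 0.1  -0.02  0.43] shift [-0.0046 -0.0008  0.0731] t 2.7 pos [ 0.6195 -0.3241  0.1081] F [0.32 0.49 0.28] op 0.7
```

>>> drive_tool --increments "0 0 0 -0.0046 -0.0008 0.02 0.7;0 0 0 -0.0046 -0.0008 0.04 0.7;0 0 0 -0.0046 -0.0008 0.05 0.7;0 0 0 -0.0046 -0.0008 0.055 0.7;0 0 0 -0.0046 -0.0008 0.055 0.7;0 0 0 -0.0046 -0.0008 0.055 0.7"

```text
time_s: 3.45
position: [0.616, -0.3281, 0.0519]
tool_rot: [0.0, 0.877, 0.48, 0.0]
force: [0.7, -0.4, 0.7]
opening: 0.699
```

```bash
python3 - <<'E'
from h import *
plan((.6165,-.3275,.030),-33)
s=snap("scene","scene2")
plan((.6165,-.3275,.030),-33)
cv2.imwrite("pics/c2.png",cv2.resize(s["image"][240:320,170:270],(750,600),interpolation=cv2.INTER_CUBIC))
E
```

```text
turn [ 0.06 -0.    0.4 ] shift [0.0007 0.     0.0219] t 3.45 pos [ 0.616  -0.3281  0.0519] F [ 0.7  -0.4   0.66] op 0.699
turn [ 0.07 -0.    0.4 ] shift [0.0008 0.     0.022 ] t 3.5 pos [ 0.6161 -0.3281  0.052 ] F [-0.52  0.    0.88] op 0.7
```

View pics/c2.png

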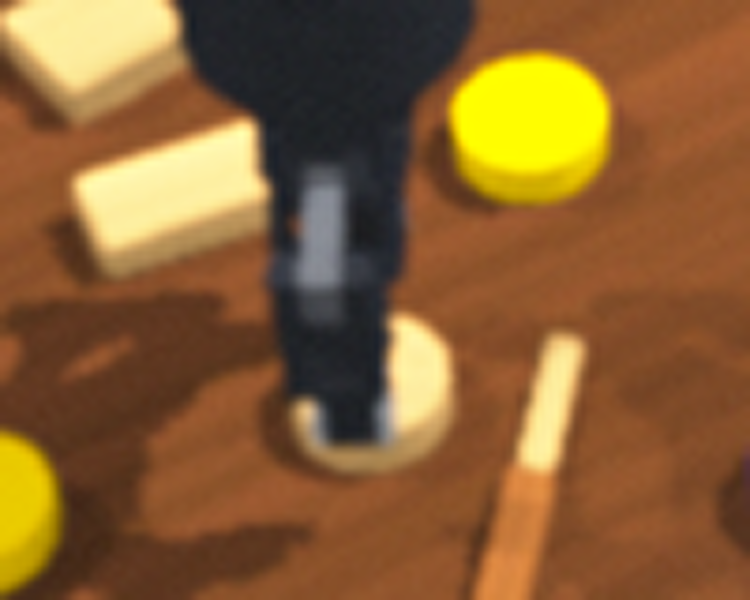

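```bash
python3 - <<'E'
from h import *
s=load("scene2")
st=robot.sense();M=rot(st["tool_rot"]);p=st["position"]
for o in(.03,.04,-.03):
  for x in(-.011,0,.011):
    u,v=proj(s,p+M@np.array([x,o,.018])); print(o,x,round((u-170)*7.5),round((v-240)*7.5))
u,v=proj(s,(.6165,-.3275,.016));print((u-170)*7.5,(v-240)*7.5)
E
```

```text
0.03 -0.011 312 421
0.03 0 353 420
0.03 0.011 395 419
0.04 -0.011 309 451
0.04 0 351 450
0.04 0.011 393 449
-0.03 -0.011 326 248
-0.03 0 366 247
-0.03 0.011 406 246
367.3040013923129 373.73963909347395
```

>>> drive_tool --increments "0 0 0 0.001 0 0.012 0.7;0 0 0 0.001 0 0.023 0.7;0 0 0 0.001 0 0.023 0.6;0 0 0 0.001 0 0.023 0.5;0 0 0 0.001 0 0.023 0.4;0 0 0 0.001 0 0.023 0.4;0 0 0 0.001 0 0.023 0.4;0 0 0 0.001 0 0.023 0.4" --force 25

```text
time_s: 4.5
position: [0.6161, -0.3271, 0.0285]
tool_rot: [0.0, 0.877, 0.48, 0.0]
force: [0.4, 0.6, 0.0]
opening: 0.501
```

```bash
python3 - <<'E'
from h import *
s=snap("scene","scene3")
plan((.5742,.0735,.15),-33)
cv2.imwrite("pics/c3.png",cv2.resize(s["image"][240:320,170:270],(750,600),interpolation=cv2.INTER_CUBIC))
E
```

```text
turn [0.01 0.   0.4 ] shift [ 0.3149 -0.2511 -0.1217] t 4.55 pos [ 0.6161 -0.327   0.0284] F [ 0.72  0.88 -2.08] op 0.503
```

View pics/c3.png

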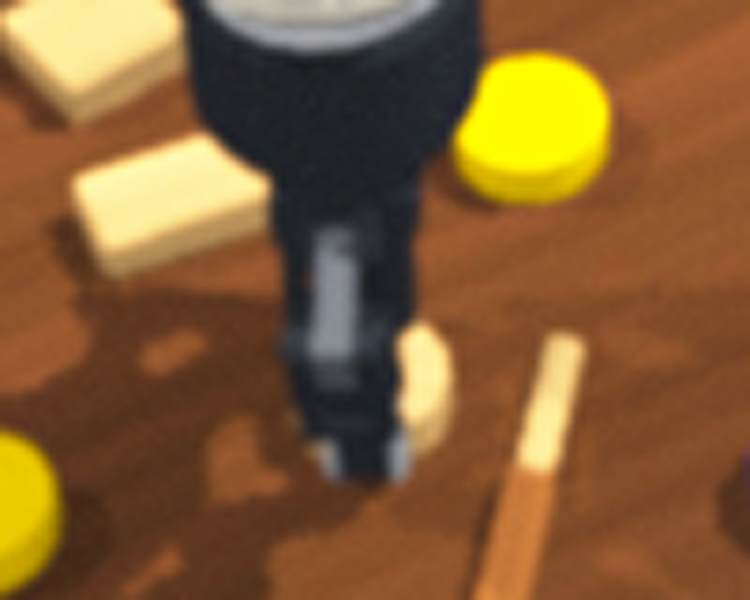

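>>> drive_tool --increments "0 0 0 0 0 -0.02 0.4;0 0 0 0 0 -0.05 0.4;0 0 0 0 0 -0.09 0.4;0 0 0 0 0 -0.13 0.4;0 0 0 0.04 -0.03 -0.13 0.4;0 0 0 0.08 -0.064 -0.13 0.4;0 0 0 0.12 -0.096 -0.13 0.4;0 0 0 0.16 -0.128 -0.13 0.4;0 0 0 0.20 -0.16 -0.13 0.4;0 0 0 0.20 -0.16 -0.13 0.4"

```text
time_s: 5.8
position: [0.5889, -0.0691, 0.1599]
tool_rot: [0.0, 0.876, 0.482, 0.001]
force: [-0.5, -1.0, -0.3]
opening: 0.501
```

```bash
python3 - <<'E'
from h import *
s=snap("scene","scene4");t=snap("top","top4")
plan((.5742,.0735,.11),-33)
st=robot.sense();u,v=map(int,proj(s,st["position"])); print(u,v)
cv2.imwrite("pics/c4.png",np.hstack([cv2.resize(s["image"][v-50:v+60,u-50:u+50],(500,550),interpolation=cv2.INTER_CUBIC),cv2.resize(s["image"][240:320,150:250],(300,550)) ]))
E
```

```text
turn [ 0.13 -0.02  0.49] shift [ 0.1144 -0.0913  0.0496] t 5.9 pos [ 0.5896 -0.072   0.1598] F [-0.55 -0.75 -0.38] op 0.494
313 184
```

View pics/c4.png

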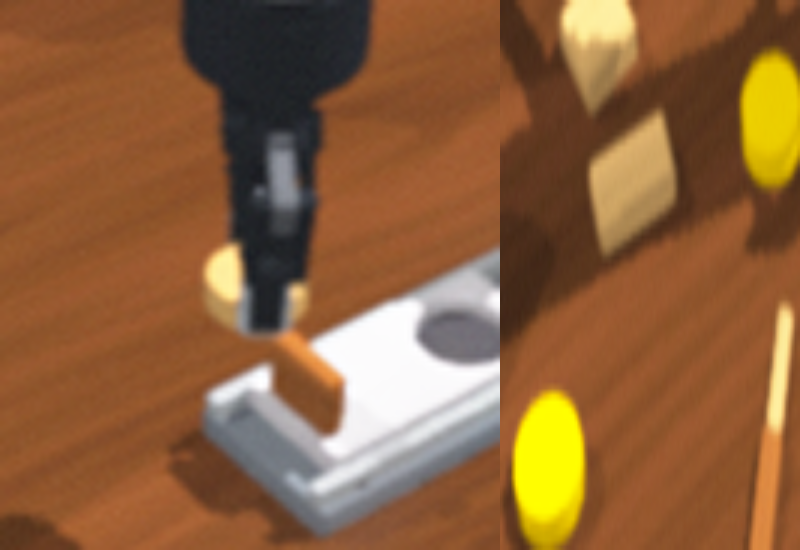

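>>> drive_tool --increments "0 0 0 0.04 -0.032 0 0.4;0 0 0 0.08 -0.064 0 0.4;0 0 0 0.1 -0.08 0.02 0.4;0 0 0 0.112 -0.09 0.04 0.4;0 0 0 0.114 -0.091 0.06 0.4;0 0 0 0.114 -0.091 0.075 0.4;0 0 0 0.114 -0.091 0.075 0.4;0 0 0 0.114 -0.091 0.075 0.4;0 0 0 0.114 -0.091 0.075 0.4"

```text
time_s: 7.02
position: [0.5747, 0.0724, 0.0842]
tool_rot: [0.0, 0.877, 0.48, 0.001]
force: [-0.2, 0.7, 0.5]
opening: 0.499
```

```bash
python3 - <<'E'
from h import *
s=snap("scene","scene5");t=snap("top","top5")
plan((.5742,.0735,.0565),-33)
st=robot.sense();P=st["position"]
hsv=cv2.cvtColor(s["image"],cv2.COLOR_BGR2HSV)
m=cv2.inRange(hsv,(10,40,110),(34,170,255))
k,l,stt,ce=cv2.connectedComponentsWithStats(m)
for i in range(1,k):
    if stt[i,4]>25 and abs(ce[i][0]-355)<35 and abs(ce[i][1]-185)<40: print(stt[i],ce[i])
for z in(P[2]-.0285,P[2]-.0125):
  c=[proj(s,P*[1,1,0]+[.022*np.cos(a),.022*np.sin(a),z]) for a in np.linspace(0,6.28,60)];c=np.array(c);print("pred u",c.min(0),c.max(0))
u,v=355,180
cv2.imwrite("pics/c5.png",np.hstack([cv2.resize(s["image"][140:230,310:400],(560,560),interpolation=cv2.INTER_CUBIC),cv2.resize(t["image"][190:245,165:215],(240,560))]))
E
```

```text
turn [ 0.08 -0.06  0.39] shift [ 0.0005 -0.0008  0.0277] t 7.12 pos [0.5745 0.0726 0.0842] F [-0.64  0.15  0.2 ] op 0.502
[370 146  28  33 170] [380.38823529 166.77058824]
[315 164  41  57 264] [341.02651515 195.36363636]
pred u [346.53429872 187.51078542] [365.04230291 199.47130287]
pred u [347.17132683 182.38075884] [365.84200428 194.30738073]
```

View pics/c5.png

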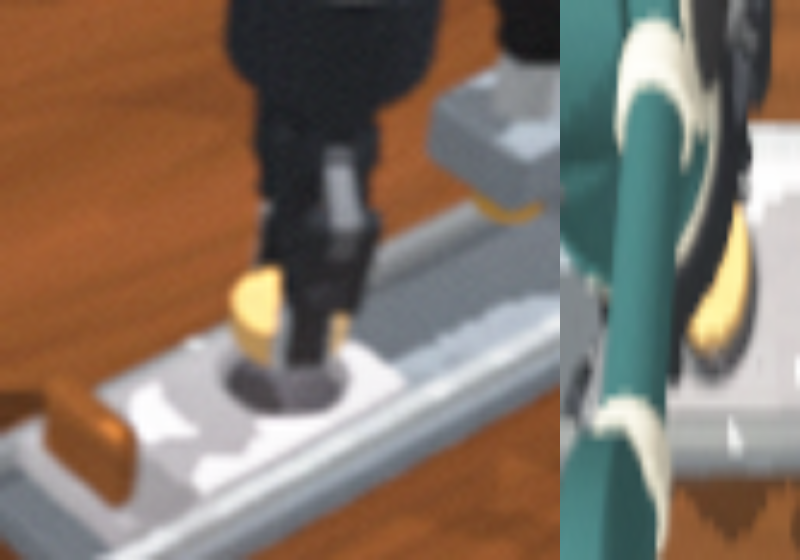

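>>> drive_tool --increments "0 0 0 0.0005 -0.0008 0.01 0.4;0 0 0 0.0005 -0.0008 0.015 0.4;0 0 0 0.0005 -0.0008 0.019 0.4;0 0 0 0.0005 -0.0008 0.022 0.4;0 0 0 0.0005 -0.0008 0.024 0.4;0 0 0 0.0005 -0.0008 0.024 0.4"

```text
time_s: 7.88
position: [0.5733, 0.0736, 0.0591]
tool_rot: [-0.0, 0.877, 0.48, -0.0]
force: [-0.1, 0.2, -0.6]
opening: 0.502
```

```bash
python3 - <<'E'
from h import *
plan((.5742,.0735,.0565),-33)
s=snap("scene","scene6")
cv2.imwrite("pics/c6.png",cv2.resize(s["image"][140:230,310:400],(560,560),interpolation=cv2.INTER_CUBIC))
E
```

```text
turn [-0.01  0.01  0.4 ] shift [0.0004 0.0008 0.0026] t 7.88 pos [0.5733 0.0736 0.0591] F [-0.06  0.24 -0.64] op 0.502
```

View pics/c6.png

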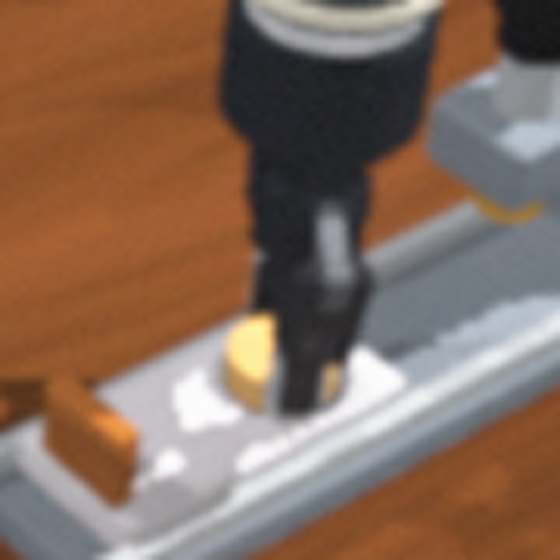

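>>> drive_tool --increments "0 0 0 0 0 0.001 0.4;0 0 0 0 0 0.002 0.4;0 0 0 0 0 0.002 0.4;0 0 0 0 0 0.002 0.52;0 0 0 0 0 0.002 0.56;0 0 0 0 0 0.002 0.62;0 0 0 0 0 0.002 0.66;0 0 0 0 0 0 0.7;0 0 0 0 0 -0.01 0.7;0 0 0 0 0 -0.03 0.7"

```text
time_s: 9.18
position: [0.5727, 0.0736, 0.0896]
tool_rot: [-0.0, 0.877, 0.48, -0.001]
force: [0.8, 0.4, 0.1]
opening: 0.702
```

```bash
python3 - <<'E'
from h import *
plan((.576,-.075,.12),-33)
s=snap("scene","scene7")
cv2.imwrite("pics/c7.png",cv2.resize(s["image"][140:230,310:400],(560,560),interpolation=cv2.INTER_CUBIC))
E
```

```text
turn [-0.08  0.06  0.4 ] shift [-0.1234  0.0828 -0.0304] t 9.18 pos [0.5727 0.0736 0.0896] F [0.76 0.38 0.05] op 0.702
```

View pics/c7.png

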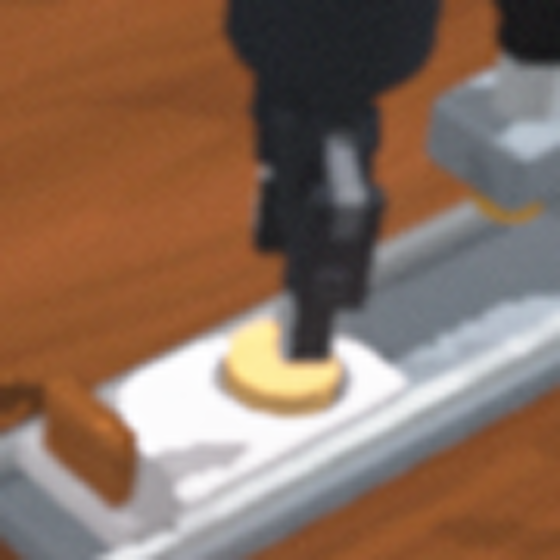

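>>> drive_tool --increments "0 0 0 0 0 -0.04 0.7;0 0 -10 -0.03 0.02 -0.04 0.3;0 0 -20 -0.07 0.05 -0.04 0;0 0 -30 -0.11 0.075 -0.04 0;0 0 -34 -0.124 0.083 -0.04 0;0 0 -34 -0.124 0.083 -0.02 0;0 0 -34 -0.124 0.083 0 0;0 0 -34 -0.124 0.083 0 0;0 0 -34 -0.124 0.083 0 0"

```text
time_s: 10.35
position: [0.5762, -0.0746, 0.0886]
tool_rot: [-0.001, 0.698, 0.716, -0.0]
force: [0.4, 0.5, 0.8]
opening: 0.003
```

```bash
python3 - <<'E'
from h import *
s=snap("scene","scene8");t=snap("top","top8")
plan((.5768,-.075,.070),1.5)
cv2.imwrite("pics/c8.png",np.hstack([cv2.resize(s["image"][120:240,290:410],(450,450),interpolation=cv2.INTER_CUBIC),cv2.resize(t["image"][185:250,180:270],(350,450*350//450*0+253))if 0 else cv2.resize(t["image"][170:270,170:247],(346,450))]))
E
```

```text
turn [ 0.04  0.01 -0.06] shift [ 0.     -0.0002  0.0197] t 10.45 pos [ 0.577  -0.075   0.0897] F [-0.37 -0.56  0.  ] op 0.004
```

View pics/c8.png

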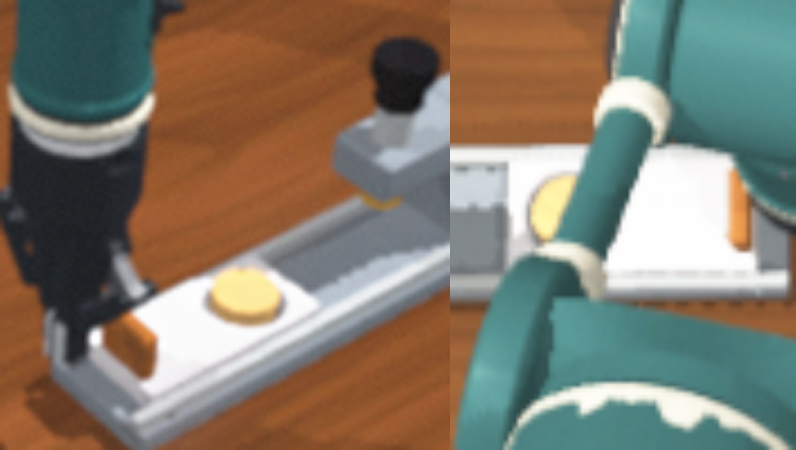

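>>> drive_tool --increments "0 0 0 0 0 0.015 0;0 0 0 0.005 0 0.02 0;0 0 0 0.015 0 0.02 0;0 0 0 0.022 0 0.02 0;0 0 0 0.026 0 0.02 0;0 0 0 0.03 0 0.02 0;0 0 0 0.034 0 0.02 0;0 0 0 0.038 0 0.02 0;0 0 0 0.043 0 0.02 0;0 0 0 0.05 0 0.02 0"

```text
time_s: 11.7
position: [0.5753, -0.0255, 0.0695]
tool_rot: [0.0, 0.699, 0.716, -0.0]
force: [-0.6, -2.0, 2.5]
opening: -0.002
```

```bash
python3 - <<'E'
from h import *
s=snap("scene","scene9")
plan((.5742,.05,.070),1.5)
cv2.imwrite("pics/c9.png",cv2.resize(s["image"][120:240,290:410],(450,450),interpolation=cv2.INTER_CUBIC))
E
```

```text
turn [ 0.01 -0.03 -0.11] shift [ 0.0746  0.0007 -0.0006] t 11.75 pos [ 0.5753 -0.0246  0.0694] F [-0.9  -0.9   0.79] op 0.001
```

View pics/c9.png

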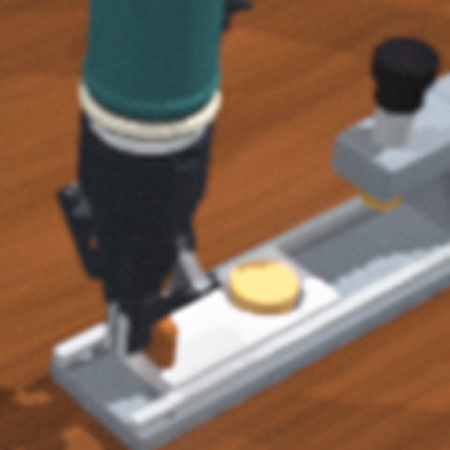

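>>> drive_tool --increments "0 0 0 0.008 0 0 0;0 0 0 0.016 0 0 0;0 0 0 0.025 0 0 0;0 0 0 0.034 0 0 0;0 0 0 0.043 0 0 0;0 0 0 0.052 0 0 0;0 0 0 0.061 0 0 0;0 0 0 0.069 0 0 0;0 0 0 0.076 0 0 0;0 0 0 0.08 0 0 0"

```text
time_s: 13.0
position: [0.5731, 0.0549, 0.0691]
tool_rot: [-0.0, 0.698, 0.716, -0.0]
force: [-1.6, -1.4, 1.3]
opening: -0.001
```

>>> drive_tool --increments "0 0 0 0.002 0 0 0;0 0 0 0.004 0 0 0;0 0 0 0.006 0 0 0;0 0 0 0.008 0 0 0;0 0 0 0.009 0 0 0"

```text
time_s: 13.62
position: [0.573, 0.0634, 0.0691]
tool_rot: [-0.0, 0.698, 0.716, -0.0]
force: [-0.6, -1.6, -0.6]
opening: -0.002
```

```bash
python3 - <<'E'
from h import *
s=snap("scene","scene10")
plan((.5736,.0765,.070),1.5)
cv2.imwrite("pics/c10.png",cv2.resize(s["image"][120:240,300:440],(700,600),interpolation=cv2.INTER_CUBIC))
E
```

```text
turn [-0.01 -0.01 -0.11] shift [ 0.0129  0.0009 -0.0008] t 13.68 pos [0.573  0.0636 0.0692] F [-1.15 -1.41 -0.43] op -0.003
```

View pics/c10.png

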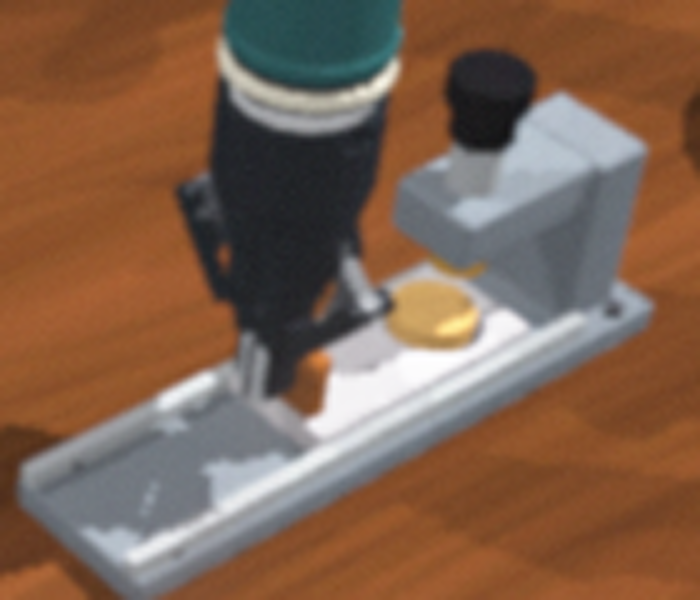

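>>> drive_tool --increments "0 0 0 0.0015 0 0 0;0 0 0 0.003 0 0 0;0 0 0 0.0045 0 0 0;0 0 0 0.006 0 0 0"

```text
time_s: 14.18
position: [0.573, 0.0695, 0.0692]
tool_rot: [0.0, 0.698, 0.716, -0.0]
force: [-0.7, -2.1, -1.5]
opening: 0.005
```

>>> drive_tool --increments "0 0 0 0.0015 0 0 0;0 0 0 0.003 0 0 0"

```text
time_s: 14.42
position: [0.5729, 0.0725, 0.0693]
tool_rot: [0.0, 0.698, 0.716, 0.0]
force: [-0.4, -1.7, -1.8]
opening: -0.002
```

>>> drive_tool --increments "0 0 0 0.001 0 0 0;0 0 0 0.002 0 0 0"

```text
time_s: 14.68
position: [0.5729, 0.0733, 0.0693]
tool_rot: [0.001, 0.698, 0.716, -0.001]
force: [-1.3, -9.0, -0.4]
opening: -0.004
```

>>> drive_tool --increments "0 0 0 0.0008 0 0 0;0 0 0 0.0008 0 0 0"

```text
time_s: 14.92
position: [0.5729, 0.0733, 0.0693]
tool_rot: [0.001, 0.698, 0.716, -0.001]
force: [-1.6, -9.4, 0.3]
opening: 0.001
```

>>> drive_tool --increments "0 0 0 -0.006 0 0 0;0 0 0 -0.03 0 0 0;0 0 0 -0.05 0 -0.02 0;0 0 0 -0.05 0 -0.07 0;0 0 0 -0.05 0 -0.12 0;0 0 0 -0.05 0 -0.16 0;0 0 0 -0.05 0 -0.16 0;0 0 0 -0.05 0 -0.16 0"

```text
time_s: 15.92
position: [0.5742, 0.0251, 0.2303]
tool_rot: [0.0, 0.699, 0.716, 0.001]
force: [0.7, -0.6, -1.0]
opening: -0.002
```

```bash
python3 - <<'E'
from h import *
s=snap("scene","scene11");t=snap("top","top11")
plan((.571,.188,.230),1.5)
cv2.imwrite("pics/c11.png",np.hstack([cv2.resize(s["image"][120:240,300:440],(466,400),interpolation=cv2.INTER_CUBIC),cv2.resize(t["image"][180:260,100:166],(330,400),interpolation=cv2.INTER_CUBIC)]))
# handle top face in scene
hsv=cv2.cvtColor(s["image"],cv2.COLOR_BGR2HSV)
g=cv2.cvtColor(t["image"],cv2.COLOR_BGR2GRAY)
E
```

```text
turn [-0.11 -0.02 -0.11] shift [ 0.1629  0.0017 -0.0017] t 16.02 pos [0.5732 0.0252 0.2283] F [-0.38  0.83  0.29] op 0.005
```

View pics/c11.png

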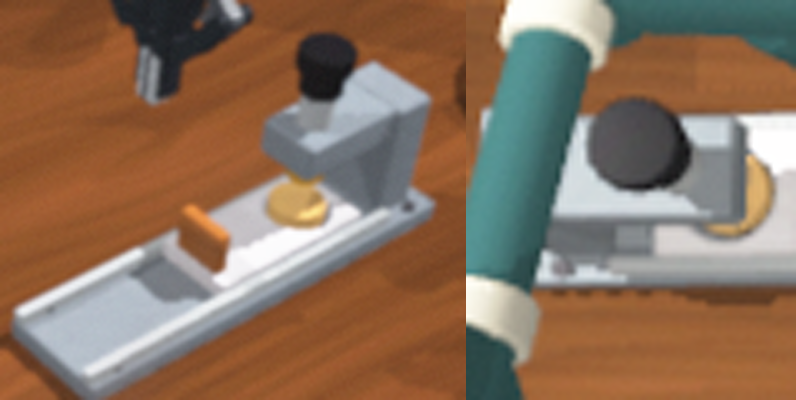

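```bash
python3 - <<'E'
from h import *
s=load("scene11");t=load("top11")
print("right edge",onz(t,161.2,219,.044))
for y in(.180,.184,.188,.192):
    print(y,"blank top ctr scene",np.array(proj(s,(.571,y,.044))).round(1),"die",np.array(proj(s,(.571,y,.075))).round(1),"knob",np.array(proj(s,(.571,y,.179))).round(1),np.array(proj(t,(.571,y,.179))).round(1))
hsv=cv2.cvtColor(s["image"],cv2.COLOR_BGR2HSV)
m=cv2.inRange(hsv,(10,60,80),(34,200,255)); m[:, :370]=0;m[:,405:]=0;m[:172]=0;m[195:]=0
for r in range(172,192): 
    x=np.where(m[r])[0]; print(r,(x.min(),x.max(),len(x)) if len(x) else None)
o=cv2.inRange(hsv,(3,140,100),(18,255,255));o[:, :345]=0;o[:,375:]=0;o[:178]=0;o[205:]=0
ys,xs=np.where(o);print("handle",xs.min(),xs.max(),ys.min(),ys.max())
for y in (.080,.084,.088): print(y,[np.array(proj(s,(.5735+dx,y,z))).round(1).tolist() for dx,z in((-.022,.07),(.022,.07),(.022,.034))])
E
```

```text
right edge [0.56773655 0.16119556 0.044     ]
0.18 blank top ctr scene [387.  180.6] die [388.9 170.8] knob [395.6 135.4] [136.8 208.1]
0.184 blank top ctr scene [388.2 180.1] die [390.1 170.2] knob [396.8 134.9] [135. 208.]
0.188 blank top ctr scene [389.4 179.5] die [391.3 169.7] knob [398.1 134.3] [133.1 208. ]
0.192 blank top ctr scene [390.6 178.9] die [392.5 169.1] knob [399.3 133.8] [131.3 207.9]
172 (np.int64(370), np.int64(389), 20)
173 (np.int64(370), np.int64(396), 19)
174 (np.int64(370), np.int64(395), 20)
175 (np.int64(370), np.int64(394), 20)
176 (np.int64(370), np.int64(394), 19)
177 (np.int64(370), np.int64(395), 20)
178 (np.int64(370), np.int64(396), 19)
179 (np.int64(370), np.int64(396), 17)
180 (np.int64(380), np.int64(397), 18)
181 (np.int64(380), np.int64(397), 18)
182 (np.int64(380), np.int64(397), 18)
183 (np.int64(380), np.int64(397), 18)
184 (np.int64(380), np.int64(397), 18)
185 (np.int64(381), np.int64(397), 17)
186 (np.int64(382), np.int64(396), 15)
187 (np.int64(384), np.int64(395), 12)
188 (np.int64(389), np.int64(393), 5)
189 None
190 None
191 None
handle 345 369 178 200
0.08 [[352.5, 182.6], [364.7, 192.4], [362.9, 203.9]]
0.084 [[353.7, 182.0], [365.9, 191.8], [364.2, 203.3]]
0.088 [[355.0, 181.4], [367.2, 191.2], [365.4, 202.7]]
```

```bash
python3 - <<'E'
from h import *
a=load("scene0");b=load("scene11")
def m(c,x0,y0,x1,y1):
    hsv=cv2.cvtColor(c["image"],cv2.COLOR_BGR2HSV); k=cv2.inRange(hsv,(4,150,60),(17,255,255)); z=0*k; z[y0:y1,x0:x1]=k[y0:y1,x0:x1]
    ks=max(cv2.findContours(z,cv2.RETR_EXTERNAL,cv2.CHAIN_APPROX_NONE)[0],key=cv2.contourArea);return z
f=lambda i,x,y:cv2.resize(i["image"][y:y+36,x:x+40],(400,360),interpolation=cv2.INTER_NEAREST)
cv2.imwrite("pics/hc.png",np.hstack([f(a,305,192),f(b,342,175)]))
E
```

```text
(no output)
```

View pics/hc.png

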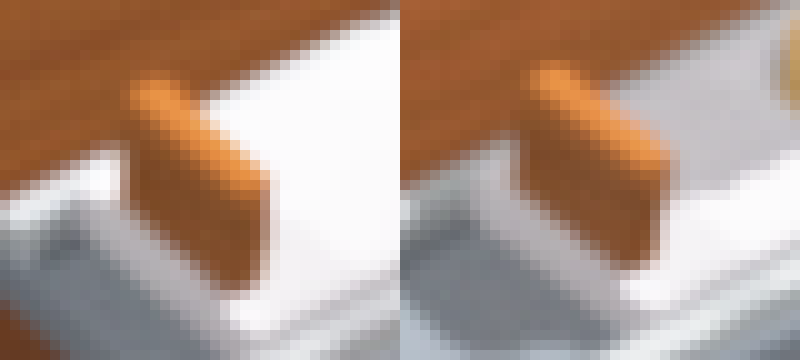

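```bash
python3 - <<'E'
from h import *
a=load("scene0")
for p,q,z in(((318,201.5),(354.5,183),.07),((328.5,221.5),(365,202),.034),((332,210),(369.2,191),.07)):
    A=onz(a,*p,z);B=onz(a,*q,z);print(A.round(4),B.round(4),np.linalg.norm(B-A).round(4))
E
```

```text
[ 0.5596 -0.0308  0.07  ] [0.5554 0.0831 0.07  ] 0.114
[ 0.5972 -0.0266  0.034 ] [0.5931 0.0888 0.034 ] 0.1155
[ 0.6004 -0.0223  0.07  ] [0.5975 0.0924 0.07  ] 0.1148
```

Two independent readings say the shuttle is home:
- It stopped rigidly at about 9 N.
- The handle moved 115 mm, which matches the 114.5 mm I first measured between the pocket and the plunger axis. The shuttle therefore started about 5 mm in.

Next I'll move over the knob.

>>> drive_tool --increments "0 0 0 0.04 0.001 -0.005 0;0 0 0 0.09 0.001 -0.005 0;0 0 0 0.14 0.001 -0.005 0;0 0 0 0.162 0.001 -0.005 0;0 0 0 0.162 0.001 -0.005 0;0 0 0 0.162 0.001 0.01 0;0 0 0 0.162 0.001 0.01 0;0 0 0 0.162 0.001 0.01 0"

```text
time_s: 17.02
position: [0.5709, 0.186, 0.2187]
tool_rot: [-0.0, 0.699, 0.715, -0.001]
force: [-0.3, 0.8, -0.0]
opening: -0.002
```

```bash
cat >> h.py <<'E'
def fz(n=8):
    F=[];Z=[]
    for i in range(n):
        robot.camera("scene"); s=robot.sense(); F.append(s["force"]);Z.append(s["position"])
    F=np.array(F);print("t",round(s["time_s"],2),"F",F.mean(0).round(2),"sd",F.std(0).round(2),"pos",np.mean(Z,0).round(4))
E
python3 - <<'E'
from h import *
s=snap("scene","scene12")
fz(6)
plan((.571,.1878,.206),1.5)
cv2.imwrite("pics/c12.png",cv2.resize(s["image"][90:210,330:450],(560,560),interpolation=cv2.INTER_CUBIC))
E
```

```text
t 17.38 F [-0.07 -0.05 -0.14] sd [0.61 0.54 0.56] pos [0.5714 0.1869 0.2197]
turn [ 0.04 -0.01 -0.11] shift [ 0.0007 -0.0003  0.0137] t 17.38 pos [0.5713 0.1871 0.2197] F [-0.39  0.27 -0.76] op -0.003
```

View pics/c12.png

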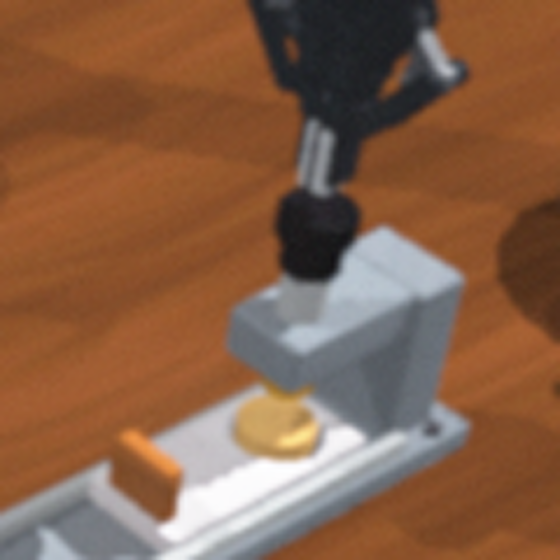

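>>> drive_tool --increments "0 0 0 0 0 0.006 0;0 0 0 0 0 0.011 0;0 0 0 0 0 0.014 0;0 0 0 0 0 0.016 0;0 0 0 0 0 0.018 0;0 0 0 0 0 0.020 0;0 0 0 0 0 0.022 0;0 0 0 0 0 0.022 0"

```text
time_s: 18.38
position: [0.571, 0.1872, 0.1972]
tool_rot: [-0.0, 0.698, 0.716, -0.0]
force: [-2.2, 0.3, 2.4]
opening: -0.002
```

```bash
python3 - <<'E'
from h import *
fz(6)
E
```

```text
t 18.68 F [-1.66 -0.33  2.22] sd [0.35 0.47 0.43] pos [0.571  0.1872 0.1973]
```

>>> drive_tool --increments "0 0 0 0 0 0.0015 0;0 0 0 0 0 0.003 0"

```text
time_s: 18.92
position: [0.5713, 0.1872, 0.1943]
tool_rot: [0.0, 0.698, 0.716, 0.0]
force: [-1.3, 0.1, 3.1]
opening: 0.002
```

>>> drive_tool --increments "0 0 0 0 0 0.0015 0;0 0 0 0 0 0.003 0"

```text
time_s: 19.18
position: [0.5712, 0.1872, 0.1912]
tool_rot: [0.0, 0.698, 0.716, 0.0]
force: [-1.1, 0.2, 3.2]
opening: -0.0
```

>>> drive_tool --increments "0 0 0 0 0 0.0012 0;0 0 0 0 0 0.0025 0"

```text
time_s: 19.42
position: [0.5712, 0.1872, 0.1888]
tool_rot: [0.0, 0.698, 0.716, 0.0]
force: [-1.5, 0.4, 3.7]
opening: -0.0
```

>>> drive_tool --increments "0 0 0 0 0 0.001 0;0 0 0 0 0 0.002 0"

```text
time_s: 19.68
position: [0.5712, 0.1873, 0.1868]
tool_rot: [0.0, 0.698, 0.716, 0.0]
force: [-0.3, 0.8, 3.0]
opening: 0.001
```

>>> drive_tool --increments "0 0 0 0 0 0.001 0;0 0 0 0 0 0.002 0"

```text
time_s: 19.92
position: [0.5712, 0.1872, 0.1848]
tool_rot: [0.0, 0.698, 0.716, 0.0]
force: [-0.5, -0.0, 2.5]
opening: 0.001
```

Travel is 19 mm and there's no first stop yet.

>>> drive_tool --increments "0 0 0 0 0 0.001 0;0 0 0 0 0 0.002 0"

```text
time_s: 20.18
position: [0.5712, 0.1872, 0.1828]
tool_rot: [0.0, 0.698, 0.716, 0.0]
force: [-0.5, 0.6, 3.5]
opening: -0.003
```

>>> drive_tool --increments "0 0 0 0 0 0.001 0;0 0 0 0 0 0.002 0"

```text
time_s: 20.42
position: [0.5713, 0.1872, 0.1813]
tool_rot: [0.0, 0.698, 0.716, 0.0]
force: [-1.7, 0.3, 5.4]
opening: 0.002
```

```bash
python3 - <<'E'
from h import *
fz(6)
E
```

```text
t 20.73 F [-1.67 -0.33  6.05] sd [0.38 0.49 0.52] pos [0.5712 0.1872 0.1813]
```

>>> drive_tool --increments "0 0 0 0 0 0.0005 0;0 0 0 0 0 0.001 0"

```text
time_s: 20.98
position: [0.5713, 0.1872, 0.1805]
tool_rot: [0.0, 0.698, 0.716, 0.0]
force: [-1.2, -0.1, 7.6]
opening: -0.004
```

```bash
python3 - <<'E'
from h import *
fz(6)
E
```

```text
t 21.27 F [-1.46 -0.36  6.45] sd [0.41 0.26 0.38] pos [0.5712 0.1872 0.1805]
```

>>> drive_tool --increments "0 0 0 0 0 0.0005 0;0 0 0 0 0 0.001 0"

```text
time_s: 21.52
position: [0.5712, 0.1872, 0.1796]
tool_rot: [0.0, 0.698, 0.716, 0.0]
force: [-2.7, -0.7, 7.3]
opening: -0.003
```

>>> drive_tool --increments "0 0 0 0 0 0.0005 0;0 0 0 0 0 0.0007 0"

```text
time_s: 21.78
position: [0.5713, 0.1872, 0.179]
tool_rot: [0.0, 0.698, 0.716, 0.0]
force: [-2.7, -0.2, 6.8]
opening: -0.001
```

```bash
python3 - <<'E'
from h import *
fz(5)
E
```

```text
t 22.02 F [-1.79 -0.1   7.32] sd [0.14 0.3  0.41] pos [0.5713 0.1872 0.179 ]
```

>>> drive_tool --increments "0 0 0 0 0 0.0005 0;0 0 0 0 0 0.0005 0"

```text
time_s: 22.28
position: [0.5713, 0.1873, 0.1786]
tool_rot: [0.0, 0.698, 0.716, 0.0]
force: [-1.6, -1.1, 8.2]
opening: -0.002
```

>>> drive_tool --increments "0 0 0 0 0 0.0005 0;0 0 0 0 0 0.0005 0"

```text
time_s: 22.52
position: [0.5713, 0.1872, 0.1781]
tool_rot: [0.0, 0.698, 0.716, 0.0]
force: [-2.3, -0.1, 7.7]
opening: -0.001
```

>>> drive_tool --increments "0 0 0 0 0 0.0004 0;0 0 0 0 0 0.0004 0"

```text
time_s: 22.78
position: [0.5713, 0.1872, 0.178]
tool_rot: [0.0, 0.698, 0.716, 0.0]
force: [-3.1, -0.5, 9.6]
opening: -0.002
```

```bash
python3 - <<'E'
from h import *
fz(5)
E
```

```text
t 23.02 F [-2.57 -0.36  8.89] sd [0.39 0.3  0.58] pos [0.5713 0.1872 0.178 ]
```

>>> drive_tool --increments "0 0 0 0 0 0.0004 0;0 0 0 0 0 0.0004 0"

```text
time_s: 23.28
position: [0.5713, 0.1872, 0.178]
tool_rot: [0.0, 0.698, 0.716, 0.0]
force: [-3.8, 0.1, 11.0]
opening: -0.0
```

```bash
python3 - <<'E'
from h import *
fz(4)
E
```

```text
t 23.48 F [-3.49 -0.69 10.33] sd [0.31 0.54 0.45] pos [0.5713 0.1873 0.178 ]
```

>>> drive_tool --increments "0 0 0 0 0 0.0003 0;0 0 0 0 0 0.0006 0;0 0 0 0 0 0.0006 0"

```text
time_s: 23.85
position: [0.5713, 0.1872, 0.1778]
tool_rot: [0.0, 0.698, 0.716, 0.0]
force: [-4.1, -0.9, 11.6]
opening: -0.006
```

```bash
python3 - <<'E'
from h import *
fz(4)
E
```

```text
t 24.05 F [-4.53 -0.87 12.72] sd [0.26 0.6  0.45] pos [0.5713 0.1873 0.1778]
```

>>> drive_tool --increments "0 0 0 0 0 0.0006 0;0 0 0 0 0 0.0011 0;0 0 0 0 0 0.0011 0;0 0 0 0 0 0.0011 0"

```text
time_s: 24.55
position: [0.5714, 0.1873, 0.1775]
tool_rot: [0.0, 0.698, 0.716, 0.0]
force: [-6.2, -1.2, 15.8]
opening: 0.003
```

```bash
python3 - <<'E'
from h import *
fz(4)
E
```

```text
t 24.75 F [-6.07 -1.75 15.92] sd [0.14 0.46 0.48] pos [0.5713 0.1873 0.1775]
```

>>> drive_tool --increments "0 0 0 0 0 0 0;0 0 0 0 0 -0.003 0;0 0 0 0 0 -0.008 0;0 0 0 0 0 -0.014 0;0 0 0 0 0 -0.02 0;0 0 0 0 0 -0.026 0;0 0 0 0 0 -0.035 0;0 0 0 0 0 -0.05 0;0 0 0 0 0 -0.08 0;0 0 0 0 0 -0.1 0"

```text
time_s: 26.0
position: [0.5715, 0.1872, 0.2766]
tool_rot: [0.0, 0.698, 0.716, 0.001]
force: [0.3, 0.3, -0.2]
opening: 0.0
```

>>> drive_tool --increments "0 0 0 -0.04 0 0 0;0 0 0 -0.1 0 -0.02 0;0 0 0 -0.16 0 -0.04 0;0 0 0 -0.2 0 -0.04 0;0 0 0 -0.2 0 -0.04 0;0 0 0 -0.2 0 -0.04 0"

```text
time_s: 26.75
position: [0.5758, -0.0125, 0.3147]
tool_rot: [-0.0, 0.699, 0.715, 0.0]
force: [-0.2, 0.5, -0.7]
opening: 0.001
```

```bash
python3 - <<'E'
from h import *
s=snap("scene","scene13");t=snap("top","top13")
cv2.imwrite("pics/c13.png",np.hstack([cv2.resize(s["image"][110:230,310:450],(466,400),interpolation=cv2.INTER_CUBIC),cv2.resize(t["image"][180:260,100:166],(330,400),interpolation=cv2.INTER_CUBIC)]))
print(robot.sense()["position"],robot.sense()["force"],robot.sense()["time_s"])
for i in range(6): pass
E
```

```text
[ 0.57581445 -0.01172004  0.31440226] [-0.33315591  0.36981855 -0.14621427] 26.85
```

View pics/c13.png

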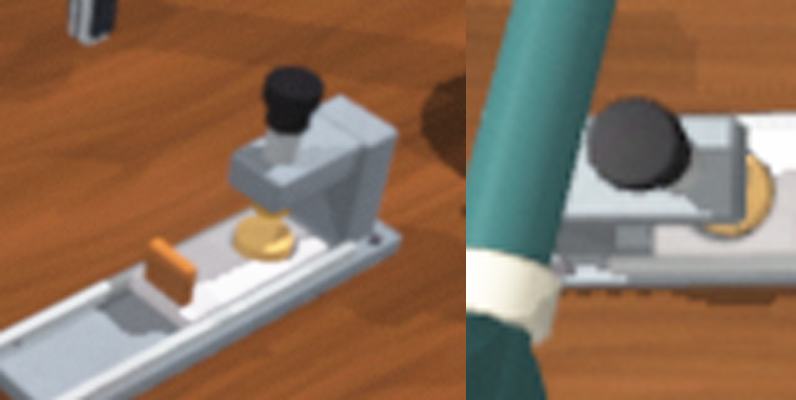

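View pics/scene13.png

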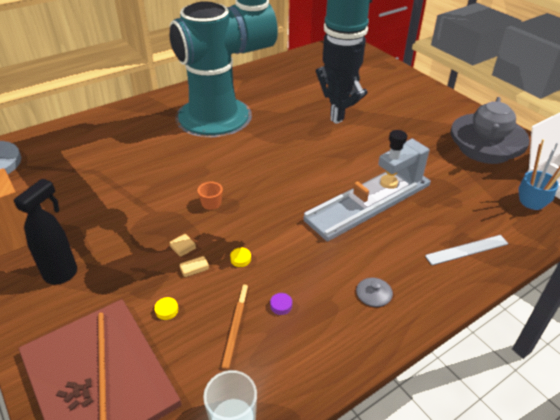

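The picture shows the knob back up at (397,139), as it was at the start. The blank sits flat in the pocket under the die at (389,181), and the bystanders are where they began. I'm handing the job in.

```bash
python3 -c "
from h import *
print(robot.finish_job(), robot.sense()['time_s'])"
```

```text
the job is handed in; nothing more can be done
the job is handed in; nothing more can be done
```

The job is done and handed in at about 27 s of the 72 s allowed; no verdict was reported. I put the pale round blank in the pocket, pushed the shuttle home and pressed the plunger. I held it there, let it spring back up, and left the arm clear of everything.

- **Stamping:** the first stop came at about 22 mm of travel and the second at about 26 mm. I held about 16 N on the knob for roughly half a second, reaching it in small steps. It had been just under 13 N for about 0.3 s before that. Nothing in the readings came near the 20 N crush limit.
- **Shuttle home:** it stopped rigidly at about 9 N after roughly 115 mm, not 120 mm. This matches the 114.5 mm I first measured from pocket to plunger, so I took it to have started about 5 mm in. The second stop being felt shows the blank was seated when pressed.
- **Small disagreement:** after the push, the blank's centre measured about 3–5 mm short of the knob's axis. That is roughly the pocket's 3 mm play plus the camera's 2 mm error.
- **Last check:** the final picture showed the knob fully up, the blank flat in the pocket under the die, and the bystanders where they were. I did not look for the stamp mark itself.

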